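Set the drilling template on its twin pins

ROBOT

A 7-joint arm with a two-finger parallel gripper is mounted at the origin on the work surface. World frame = base frame: x ahead of the robot, y to its left, z up, the work surface at z = 0. Lengths are in m, angles in rad, forces in N, time in s.
With the tool pointing down it reaches from about 0.4 to 0.85 m from the base axis. Payload 4.5 kg.
Tool frame: the origin (TCP) lies at the very end of the fingers, on their centre line; the grasp point (between the pads) lies 19 mm behind it (r.pinch_z is the distance from the TCP to the grasp point, in m); z points along the fingers, y is the line along which they close (so a half turn about z gives the same grasp; the last joint's range is limited). The gripper opens to 88 mm and grips with 3 to 60 N. Pads are 18 mm wide; open, the fingers measure 123 mm over their backs; the gripper's body (75 mm by 187 mm) begins 45 mm behind the grasp point.
Start: joints at [1.146, 0.689, -0.195, 1.565, 0.157, 0.902, -0.215], TCP at [0.277, -0.56, 0.239] pointing down, gripper open.
Joint ranges: [-3.01, 3.01], [-0.46, 2.08], [-1.47, 1.51], [0.13, 2.56], [-1, 4.14], [0.04, 2.09], [-2.66, 2.66]. Speed limits (rad/s): [2.57, 2.57, 3.14, 3.14, 3.14, 3.14, 3.14].

INTERFACE

Orientations are given as a unit quaternion [x, y, z, w].
In Python, from plant import r, cams gives the robot as it stands.
- The arm moves only by the shell command python3 -m pendant 'ROWS' [FORCE]. ROWS is JSON, a list of rows, each a list of 3 entries, a list of its own where there are three numbers: the closure, from -1 (fully open) to 1 (shut), then the shift along the tool's x, y, z in mm, then the turn, a rotation vector about the tool's x, y, z in degrees. A call has 1 to 8 rows; each row shifts and turns the commanded pose from where the row before left it, along the tool's axes as they then stand; what a row does not reach is not made up. A row lasts 1/8 s, in which the tool goes at most 62.5 mm and 10.7 degrees, less where a joint would pass 70% of its speed; a pose out of reach is approached as far as the arm can. A call with a gripper value outside its range is refused whole. The fingers move at their own pace and stop on an object; FORCE is the grip in N (left out, the last holds). Time passes only in rows, so rows that do not move let the fingers close. It gives the time, the measured TCP pose, the force, the opening and the grip force at its end, in the units of the state.
- r.get_state(): the state, without advancing time (a new reading comes with each control period).
- cams.snapshot(name): name is "scene" or "top"; returns a dict with "img" (420x560x3 uint8, red, green, blue), "camera_matrix" (3x3 intrinsics, pixels), "D" ([k1, k2, p1, p2, k3] as OpenCV has them; the pictures are not rectified), "camera_from_world" (4x4, takes a point from world to camera coordinates). Camera axes: x right, y up, looking along -z (the intrinsics and any distortion apply to the point x, -y, -z); pixel columns grow to the right and rows downward; lengths in m; the calibration is good to about 2 mm. A picture is of the moment at which its call begins. There is no depth.
- r.finish_job(): hands the job in; it is judged then, once.
The state is a dict: "clock": time; "q": joint angles; "qd": joint speeds; "joint_torque": joint torques, N m; "tool_pos": TCP position; "eef_rot": TCP orientation; "contact_force": force on the tool from outside, world axes, zero at the start; "moment": the same for the moment, N m; "opening": opening from 0.0 (shut) to 1.0 (fully open); "finger_force": force on a finger pad.
Only numpy, scipy, OpenCV 4.12 (cv2) and the standard library are available. Lean on these libraries where they do the work, as an engineer would, in place of code of your own. Each camera call takes 0.05 s, during which the arm holds its last target. There are 200 camera calls.

TASK

Swing up the sprung hold-down finger so that it stays open, and only then take the drilling template off its storage stand. Lower it gently onto the drilling jig whose two pins are as far apart as the template's two holes, so that both pins come through and the plate lies fully home, flat on the jig, and let go. Leave the jar, the screwdriver and the tin where they are.

Things in the scene. Friction and masses are not known exactly. Their poses are not given: they have to be found in the camera images.
- finger (a joint): Opening of the hold-down finger, rad: about 0 when its foot presses on the template, 1.5 fully open (finger upright). It turns about a level pivot, parallel to the stand's y axis. An over-centre spring shuts it below about 0.75 and throws it open, where it stays, above that. Opening it takes 2 to 4 N at the T-bar at first, less as it goes.
- pivot (a point): Pivot of the finger, between two dark steel cheeks, 105 mm along +x from the stand's origin, 40 mm above the table. The finger is a 12 mm wide steel bar that reaches 44 mm towards -x from it; its foot presses with about 6 N on the last 12 mm of the template's +x end.
- lever_bar (a point): Centre of the black T-bar on the finger's upright lever (10 mm rod): 14 mm thick, 54 mm long, level along the stand's y. Shut, it is 65 mm above the pivot and 7 mm to its +x side (105 mm above the table). Pushed towards the stand's +x it goes over and down in a 65 mm arc about the pivot and lifts the finger; fully open it lies level with the pivot, 65 mm to its +x side.
- stand: Storage stand, fixed: a wooden board 222 x 90 x 25 mm. Origin on its underside, below the resting template's centre; x runs along the board towards the finger (board from -87 to +135 mm), z up. The template lies on its top, 25 mm above the table.
- template_grip (a point): Template: aluminium plate 150 (x) x 70 (y) x 6 mm, 0.15 to 0.3 kg, with an upright wooden grip block in its middle, 60 (x) x 22 mm (y), 42 mm above the plate. This point is in the block, 32 mm above the plate's underside, 16 mm below the block's top. Pinch the block along y; z up. Two 11 mm holes through the plate at x = +50 and -50 mm. Either way round is right.
- jig_seat (a point): The right jig, fixed: centre of its level seat, 25 mm above the table, half-way between two upright steel pins at x = +50 and -50 mm. Pins 8 mm thick, 20 mm high, the top 8 mm tapering to 3 mm. Plywood base 170 (x) x 90 (y) mm, with steel pads and a wooden blank on it. With the template home its underside is at this height and its x axis along this one's, either way.
- narrow_jig_seat (a point): The wrong jig, fixed: the same base and the same pins, but only 60 mm apart (x = +30 and -30 mm); origin and axes as for the right one. It is not used.
- jar: Bystander, loose: closed amber glass jar 56 mm across, 75 mm high; origin at the centre of its underside.
- driver: Bystander, loose: screwdriver 200 mm long, 26 mm thick at the handle, lying on the table; origin at mid-length on the table, x along it towards the tip.
- tin: Bystander, loose: open steel tin 70 mm across, 60 mm high; origin at the centre of its underside.
Mind the look-alikes: they are no part of the job. Of the things like the part that bears template_grip, leave any that is green; of the rest the larger one is meant.

How it is judged:
By the outcome, as a careful person would: the job done as asked, in the order asked, and still so for the second after the job is handed in, with the robot touching nothing.
It also fails if it takes over 58 s, if anything falls off the work surface, if the arm or the gripper's body presses on something with over 40 N, if the wrist force passes 120 N, or if a joint passes its speed limit or range.

## Working session

There is one attempt and no reset: what is moved stays moved. The work goes in short steps, Python scripts to look and compute and a shell command to move; the robot and the scene stay as the last step left them, time stands still between calls to the robot, and variables do not carry over. Pictures are saved under pics/ and viewed, at most 10 in all, crops included, and the job is handed in when it is done.

```bash
mkdir -p pics; ls; python3 - <<'E'
from plant import r,cams
import cv2,numpy as np
s=r.get_state();print({k:np.round(v,3) for k,v in s.items()})
for n in("scene","top"):
    d=cams.snapshot(n);np.savez(n+".npz",**d);print(n,d["camera_matrix"],d["D"],np.round(d["camera_from_world"],3))
    cv2.imwrite(f"pics/{n}.png",cv2.resize(d["img"][:,:,::-1],(800,600)))
E
```

```text
pics
{'clock': np.float64(0.0), 'q': array([ 1.146,  0.69 , -0.195,  1.566,  0.157,  0.902, -0.215]), 'qd': array([-0.   , -0.   , -0.003,  0.   , -0.001, -0.   ,  0.001]), 'joint_torque': array([ 0.0000e+00, -5.2756e+01, -1.2670e+00, -1.5343e+01, -5.3000e-02,
        7.0000e-03,  0.0000e+00]), 'tool_pos': array([ 0.276, -0.56 ,  0.238]), 'eef_rot': array([ 0.974,  0.227, -0.   , -0.001]), 'contact_force': array([ 0.103,  0.447, -0.378]), 'moment': array([-0.022,  0.013,  0.02 ]), 'finger_force': np.float64(0.0), 'opening': np.float64(1.002)}
scene [[405.36015229   0.         284.62600539]
 [  0.         405.36015229 208.76041113]
 [  0.           0.           1.        ]] [0.02653663 0.         0.         0.         0.        ] [[-0.706  0.708  0.008  0.397]
 [-0.452 -0.46   0.764  0.182]
 [ 0.545  0.536  0.645 -1.635]
 [ 0.     0.     0.     1.   ]]
top [[436.72058228   0.         278.70334122]
 [  0.         436.72058228 210.33569938]
 [  0.           0.           1.        ]] [-0.0843153  0.         0.         0.         0.       ] [[ 0.025 -1.    -0.005 -0.026]
 [ 0.976  0.023  0.217 -0.57 ]
 [-0.217 -0.01   0.976 -1.447]
 [ 0.     0.     0.     1.   ]]
```

View pics/top.png

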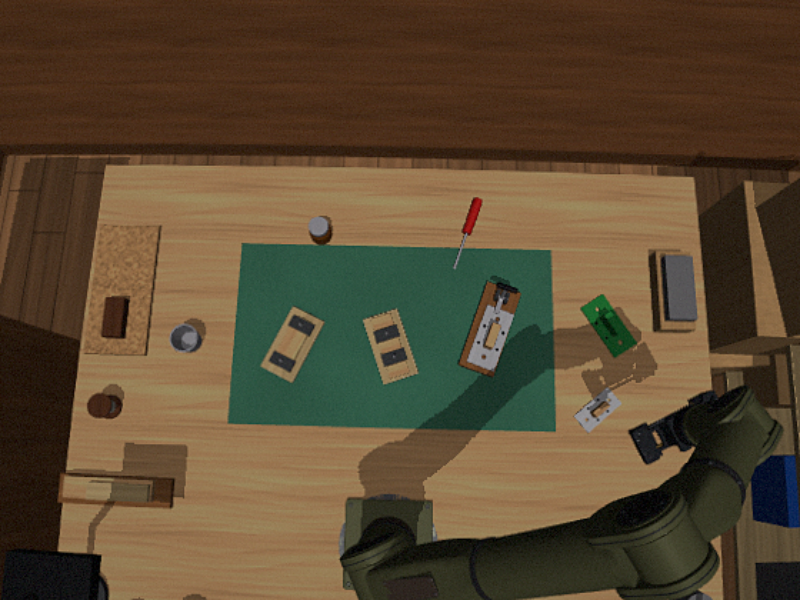

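View pics/scene.png

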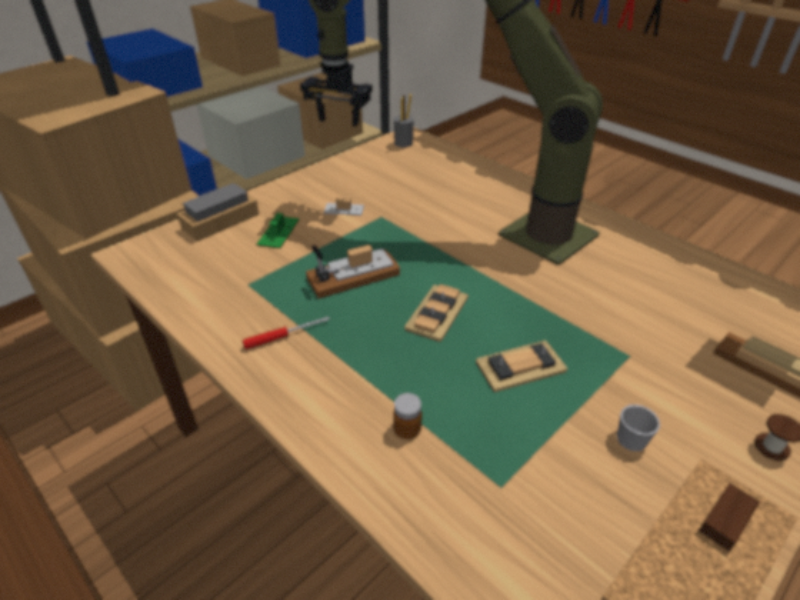

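The top view shows the stand at (490,325), with its T-bar at the top end (507,288). The wide-pad jig, which is the right one, is at (292,343) and the narrow one at (390,346). The small white and the green templates on the right are decoys. In the scene view the stand is at (352,270) and the right jig at (522,363).

```bash
cat > h.py <<'E'
import numpy as np,cv2
def load(n): return np.load(n+".npz")
def shot(n):
    from plant import cams
    return cams.snapshot(n)
def ray(d,uv):
    p=cv2.undistortPoints(np.array([[uv]],float),d["camera_matrix"],d["D"])[0,0]
    T=d["camera_from_world"];R=T[:3,:3]
    return -R.T@T[:3,3], R.T@np.array([p[0],-p[1],-1.])
def onz(d,uv,z):
    o,v=ray(d,uv);return o+v*(z-o[2])/v[2]
def proj(d,P):
    P=np.atleast_2d(P);T=d["camera_from_world"];c=P@T[:3,:3].T+T[:3,3];c=c*[1,-1,-1]
    return cv2.projectPoints(c,np.zeros(3),np.zeros(3),d["camera_matrix"],d["D"])[0][:,0]
def two(d1,a,d2,b):
    A=[];B=[]
    for d,u in((d1,a),(d2,b)):
        o,v=ray(d,u);v=v/np.linalg.norm(v);M=np.eye(3)-np.outer(v,v);A.append(M);B.append(M@o)
    return np.linalg.lstsq(np.vstack(A),np.hstack(B),rcond=None)[0]
E
python3 - <<'E'
from h import *
t=load("top")["img"];s=load("scene")["img"]
a=cv2.resize(t[185:273,175:375,::-1],(800,352),interpolation=cv2.INTER_CUBIC)
b=cv2.resize(s[165:280,205:405,::-1],(460*800//460,460),interpolation=cv2.INTER_CUBIC)
cv2.imwrite("pics/a.png",np.clip(a*1.5,0,255));cv2.imwrite("pics/b.png",np.clip(b*1.3,0,255))
# rectangles by saturation/hue against green mat
hsv=cv2.cvtColor(t,cv2.COLOR_RGB2HSV)
mat=((hsv[...,0]>50)&(hsv[...,0]<95)&(hsv[...,1]>80)).astype(np.uint8)
m=1-mat;m[:172]=0;m[300:]=0;m[:,:165]=0;m[:,386:]=0
cs,_=cv2.findContours(m,cv2.RETR_EXTERNAL,cv2.CHAIN_APPROX_NONE)
for c in cs:
    if cv2.contourArea(c)>200: print(cv2.contourArea(c),cv2.minAreaRect(c))
E
```

```text
1216.0 ((273.0000305175781, 242.00001525878906), (48.69908142089844, 26.563133239746094), 71.56505584716797)
1224.0 ((204.4105682373047, 240.45184326171875), (26.210947036743164, 49.44184112548828), 28.300758361816406)
1570.0 ((342.5500183105469, 229.35000610351562), (25.930675506591797, 64.82669067382812), 18.434947967529297)[ WARN:0@0.036] global loadsave.cpp:1063 imwrite_ Unsupported depth image for selected encoder is fallbacked to CV_8U.
```

View pics/a.png

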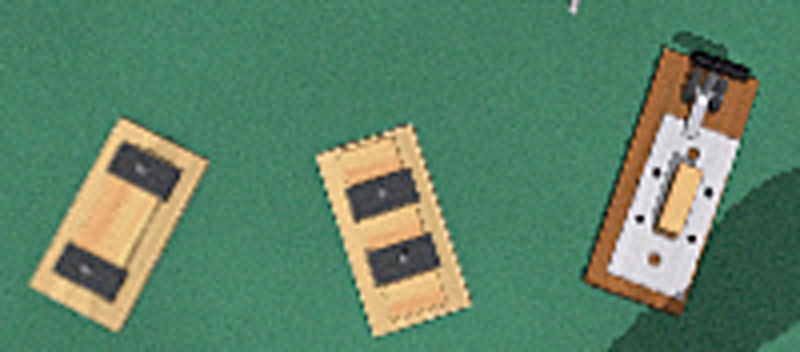

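View pics/b.png

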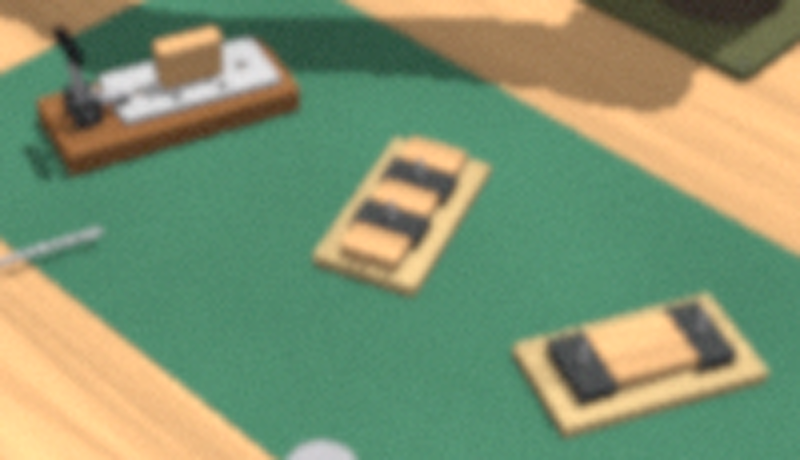

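Crop a (x4, offset (175,185)) shows the template holes at (693,154) and (655,259), the T-bar at (722,66), and pins in the dark pads at about (141,169) and (86,268). Crop b (x4, offset (205,165)) shows the T-bar end at (68,45) and the right jig's pads at (583,365) and (703,332).

```bash
cat > meas.py <<'E'
from h import *
def blobs(d,mask,box,amin):
    x0,y0,x1,y1=box;m=np.zeros(mask.shape,np.uint8);m[y0:y1,x0:x1]=mask[y0:y1,x0:x1]
    n,l,st,c=cv2.connectedComponentsWithStats(m)
    out=[]
    for i in range(1,n):
        if st[i,4]>=amin:
            ct=max(cv2.findContours((l==i).astype(np.uint8),0,1)[0],key=len);h=cv2.convexHull(ct);z=np.zeros_like(m);cv2.fillConvexPoly(z,h,1);v,u=np.nonzero(z)
            out.append((np.array([u.mean(),v.mean()]),int(z.sum())))
    return out
def pads(d,box,amin=20,th=75):
    return blobs(d,d["img"].max(2)<th,box,amin)
E
python3 - <<'E'
from meas import *
t=load("top");s=load("scene")
def f(n,a,b):
    print(n,"ctr",np.round((a+b)/2,4),"ang",round(np.degrees(np.arctan2(*(b-a)[1::-1])),2),"len",round(np.linalg.norm(b-a),4))
cr=lambda x,y:np.array([(x+.5)/4-.5+175,(y+.5)/4-.5+185])
f("holes",onz(t,cr(655,259),.029),onz(t,cr(693,154),.029))
f("pinsT",onz(t,cr(86,268),.035),onz(t,cr(141,169),.035))
ih=cv2.cvtColor(t["img"],cv2.COLOR_RGB2HSV)
print(t["img"][218,343],t["img"][235,345],t["img"][251,205])
P=pads(t,(180,212,230,272));print(P)
P=sorted(P,key=lambda p:-p[1])[:2]
f("padsT",*[onz(t,p[0],.024) for p in sorted(P,key=lambda p:-p[0][1])])
Q=pads(s,(332,235,400,275));print(Q)
Q=sorted(Q,key=lambda p:-p[1])[:2]
f("padsS",*[onz(s,p[0],.022) for p in sorted(Q,key=lambda p:-p[0][1])])
# plate white, block wood
im=t["img"].astype(int);white=(im.min(2)>100)&(im.max(2)-im.min(2)<45)
W=blobs(t,white,(320,205,370,265),60);print("plate",[(onz(t,p[0],.031).round(4),p[1]) for p in W])
w=(im[...,0]>150)&(im[...,0]-im[...,2]>50)
print("blkT",[(onz(t,p[0],.072).round(4),p[1]) for p in blobs(t,w,(335,220,355,250),10)])
im=s["img"].astype(int);w=(im[...,0]>140)&(im[...,0]-im[...,2]>45)
print("blkS",[(p,onz(s,p[0],.06).round(4)) for p in blobs(s,w,(240,165,262,190),10)])
B=pads(t,(345,194,366,206),5,45);print("barT",[(p,onz(t,p[0],.105).round(4)) for p in B])
E
```

```text
holes ctr [ 0.4907 -0.2393  0.029 ] ang -19.86 len 0.0995
pinsT ctr [0.4672 0.249  0.035 ] ang -25.91 len 0.0981
[139 138 140] [152 125  84] [129 108  76]
[(array([210.82119205, 227.22516556]), 151), (array([197.45033113, 252.45033113]), 151)]
padsT ctr [0.4669 0.2469 0.024 ] ang -24.78 len 0.0997
[(array([380.39285714, 249.4375    ]), 112), (array([349.92258065, 257.49677419]), 155)]
padsS ctr [0.4755 0.2569 0.022 ] ang 154.34 len 0.1028
plate [(array([ 0.4983, -0.2408,  0.031 ]), 990)]
blkT [(array([ 0.4909, -0.2386,  0.072 ]), 98)]
blkS [((array([251.5, 175. ]), 70), array([ 0.4846, -0.2468,  0.06  ]))]
barT [((array([354.28378378, 200.91891892]), 74), array([ 0.5996, -0.2671,  0.105 ]))]
```

```bash
cat >> h.py <<'E'
from scipy.spatial.transform import Rotation as Ro
SO=np.array([.491,-.239]);SA=-19.9
def S(x,y,z,o=SO,a=SA):
    c,s=np.cos(np.radians(a)),np.sin(np.radians(a));return np.array([o[0]+c*x-s*y,o[1]+s*x+c*y,z])
def go(*targets,yaw=None):
    from plant import r
    st=r.get_state();R=Ro.from_quat(st["eef_rot"]).as_matrix();p=np.array(st["tool_pos"])
    want=None
    if yaw is not None:
        cy,sy=np.cos(np.radians(yaw)),np.sin(np.radians(yaw))
        D=np.array([[cy,sy,0],[sy,-cy,0],[0,0,-1.]])
        print("turn(tool rotvec deg)",np.degrees(Ro.from_matrix(R.T@D).as_rotvec()).round(2));R=D
    for t in targets:
        print("shift mm",(R.T@(t-p)*1000).round(1));p=t
    print("t",round(float(st["clock"]),2),"pos",np.round(st["tool_pos"],4),"F",np.round(st["contact_force"],1),"open",round(float(st["opening"]),3))
E
python3 -m pendant '[[1,[0,0,0],[0,0,9.2]],[1,[0,0,0],[0,0,9.2]],[1,[0,0,0],[0,0,9.2]],[1,[0,0,0],[0,0,9.2]],[1,[0,0,0],[0,0,9.3]],[1,[0,0,0],[0,0,0]]]' 10
python3 -c "
from h import *
go(S(.075,0,.2),S(.075,0,.098),yaw=SA)"
```

```text
clock: 0.85
tool_pos: [0.2768, -0.56, 0.2383]
eef_rot: [0.985, -0.171, -0.0, -0.0]
contact_force: [-0.3, 0.1, -0.1]
opening: 0.344
finger_force: 0.0
turn(tool rotvec deg) [-0.01  0.06  0.2 ]
shift mm [ 167.2 -374.8   38.3]
shift mm [  0.   0. 102.]
t 0.85 pos [ 0.2768 -0.56    0.2383] F [-0.3  0.1 -0.1] open 0.344
```

```bash
python3 -m pendant '[[1,[21,-47,0],[0,0,0.2]],[1,[21,-47,0],[0,0,0]],[1,[21,-47,0],[0,0,0]],[1,[21,-47,8],[0,0,0]],[1,[21,-47,8],[0,0,0]],[1,[21,-47,8],[0,0,0]],[1,[21,-47,7],[0,0,0]],[1,[20,-46,7],[0,0,0]]]'
python3 -m pendant '[[1,[0,0,25],[0,0,0]],[1,[0,0,25],[0,0,0]],[1,[0,0,0],[0,0,0]]]'
python3 - <<'E'
from h import *
go(S(.075,0,.097),yaw=SA)
for n in("scene","top"):
    d=shot(n);np.savez(n+"2.npz",**d)
t=np.load("top2.npz")["img"];s=np.load("scene2.npz")["img"]
a=cv2.resize(t[180:260,310:390,::-1],(400,400),interpolation=2);b=cv2.resize(s[130:210,205:285,::-1],(400,400),interpolation=2)
cv2.imwrite("pics/c.png",np.clip(np.hstack([a,b])*1.4,0,255).astype(np.uint8))
E
```

```text
clock: 1.85
tool_pos: [0.563, -0.2636, 0.2003]
eef_rot: [0.985, -0.172, -0.0, -0.0]
contact_force: [0.2, -1.0, 0.0]
opening: 0.004
finger_force: 0.0
clock: 2.22
tool_pos: [0.5605, -0.2642, 0.1489]
eef_rot: [0.985, -0.172, -0.002, -0.001]
contact_force: [0.3, -0.3, 0.5]
opening: 0.004
finger_force: 0.0
turn(tool rotvec deg) [-0.03  0.27  0.05]
shift mm [ 1.1 -0.  51.9]
t 2.23 pos [ 0.5605 -0.2642  0.1489] F [ 0.3 -0.3  0.5] open 0.004
```

View pics/c.png

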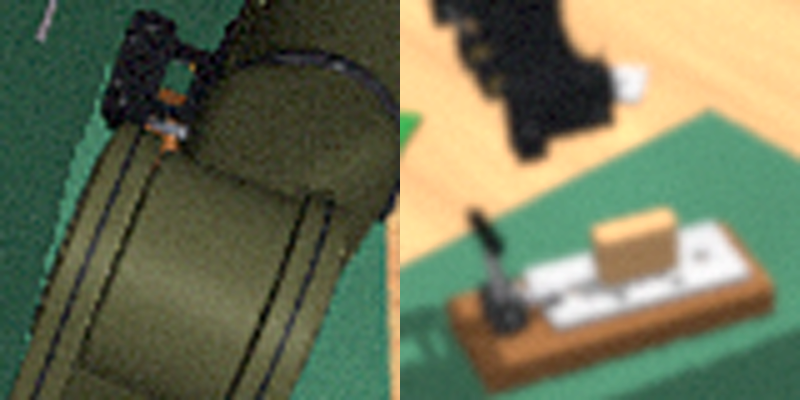

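The left panel has the arm hiding the bar. In the right panel the tip at (530,155) is up and on the -x side of the T-bar at (485,230), and the block and plate are undisturbed. I'll lower the tool and push.

```bash
python3 -m pendant '[[1,[0,0,26],[0,0,0]],[1,[0,0,25],[0,0,0]],[1,[7,0,0],[0,0,0]],[1,[7,0,0],[0,0,0]],[1,[7,0,0],[0,0,0]],[1,[7,0,0],[0,0,0]]]'
python3 -m pendant '[[1,[7,0,1],[0,0,0]],[1,[7,0,2],[0,0,0]],[1,[7,0,2],[0,0,0]],[1,[6,0,2],[0,0,0]],[1,[6,0,2],[0,0,0]],[1,[6,0,4],[0,0,0]],[1,[6,0,6],[0,0,0]],[1,[5,0,6],[0,0,0]]]'
python3 -m pendant '[[1,[4,0,6],[0,0,0]],[1,[4,0,6],[0,0,0]],[1,[0,0,0],[0,0,0]]]'
python3 -c "
from h import *
go(S(.16,0,.065),yaw=SA)"
```

```text
clock: 3.08
tool_pos: [0.5884, -0.2747, 0.1005]
eef_rot: [0.985, -0.174, -0.0, -0.0]
contact_force: [-2.3, 1.7, 1.1]
opening: 0.009
finger_force: 1.2
clock: 4.08
tool_pos: [0.636, -0.2921, 0.0745]
eef_rot: [0.985, -0.174, 0.001, 0.0]
contact_force: [0.0, -0.4, -0.2]
opening: 0.003
finger_force: 0.0
clock: 4.45
tool_pos: [0.6426, -0.2944, 0.062]
eef_rot: [0.985, -0.174, -0.0, -0.0]
contact_force: [-0.9, -0.2, -1.1]
opening: 0.007
finger_force: 0.0
turn(tool rotvec deg) [-0.    0.05 -0.11]
shift mm [-1.4 -0.4 -3. ]
t 4.45 pos [ 0.6426 -0.2944  0.062 ] F [-0.9 -0.2 -1.1] open 0.007
```

```bash
python3 -m pendant '[[1,[0,0,-40],[0,0,0]],[-1,[0,0,-50],[0,0,0]],[-1,[0,0,-50],[0,0,0]],[-1,[0,60,0],[0,0,0]],[-1,[0,60,0],[0,0,0]],[-1,[0,60,0],[0,0,0]],[-1,[0,60,0],[0,0,0]],[-1,[0,0,0],[0,0,0]]]'
python3 - <<'E'
from h import *
go(S(0,0,.2),yaw=SA)
for n in("scene","top"):
    d=shot(n);np.savez(n+"3.npz",**d)
t=np.load("top3.npz")["img"];s=np.load("scene3.npz")["img"]
a=cv2.resize(t[180:270,310:400,::-1],(400,400),interpolation=2);b=cv2.resize(s[140:220,205:285,::-1],(400,400),interpolation=2)
cv2.imwrite("pics/d.png",np.clip(np.hstack([a,b])*1.4,0,255).astype(np.uint8))
E
```

```text
clock: 5.45
tool_pos: [0.5547, -0.5275, 0.2027]
eef_rot: [0.984, -0.179, -0.001, 0.003]
contact_force: [0.0, -0.6, -0.4]
opening: 0.776
finger_force: 0.0
turn(tool rotvec deg) [ 0.37  0.09 -0.67]
shift mm [-158.1 -249.6    2.7]
t 5.45 pos [ 0.5547 -0.5275  0.2027] F [ 0.  -0.6 -0.4] open 0.776
```

View pics/d.png

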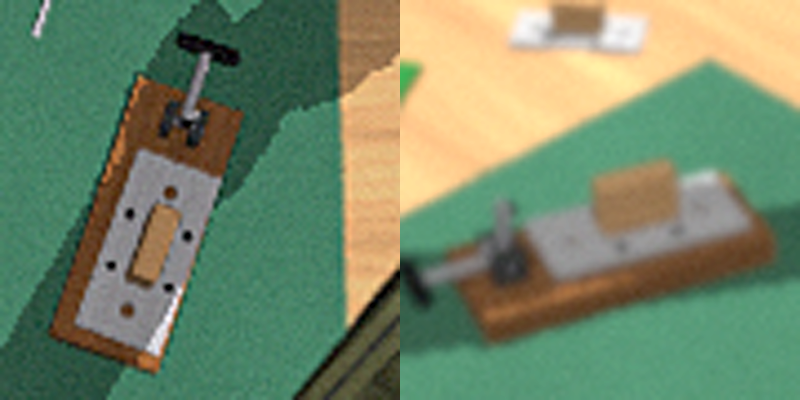

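The finger stands upright with the T-bar lying level, so it is open. The template holes are at (171,192) and (127,310) in the left panel. I'll refine the template pose.

```bash
python3 - <<'E'
from meas import *
t=load("top3")
cr=lambda x,y:np.array([(x+.5)*.225-.5+310,(y+.5)*.225-.5+180])
hsv=cv2.cvtColor(t["img"],cv2.COLOR_RGB2HSV).astype(float)
def refine(p,rad=3.2):  # saturation-weighted centroid
    for _ in range(6):
        v,u=np.mgrid[0:420,0:560];m=(np.hypot(u-p[0],v-p[1])<rad)
        w=np.clip(hsv[...,1]-90,0,None)*m;p=np.array([(w*u).sum(),(w*v).sum()])/w.sum()
    return p
h=[refine(cr(127,310)),refine(cr(171,192))];print(h)
a,b=[onz(t,p,.028) for p in h]
print("ctr",(a+b)/2,"ang",np.degrees(np.arctan2(*(b-a)[1::-1])),"len",np.linalg.norm(b-a))
sat=hsv[...,1]>100
top=(t["img"][...,0].astype(int)>115)&(hsv[...,1]>90)
print([(p,onz(t,p[0],.07).round(4)) for p in blobs(t,top,(335,224,355,245),15)])
go(S(0,0,.2),S(0,0,.038),yaw=SA)
E
```

```text
[array([338.37810945, 249.42039801]), array([347.74650699, 222.77644711])]
ctr [ 0.49143692 -0.23918416  0.028     ] ang -19.34784545240882 len 0.10072567610511905
[((array([345.15853659, 234.19512195]), 82), array([ 0.4909, -0.2403,  0.07  ]))]
turn(tool rotvec deg) [-0.03  0.01 -0.21]
shift mm [-160.6 -241.2    2.6]
shift mm [  0.   0. 162.]
t 5.55 pos [ 0.5599 -0.5204  0.2026] F [0.1 0.3 0.5] open 0.862
```

```bash
python3 -m pendant '[[-1,[-27,-40,0],[0,0,0]],[-1,[-27,-40,0],[0,0,0]],[-1,[-27,-40,0],[0,0,0]],[-1,[-27,-40,0],[0,0,0]],[-1,[-27,-40,0],[0,0,0]],[-1,[-26,-41,0],[0,0,0]],[-1,[0,0,40],[0,0,0]],[-1,[0,0,0],[0,0,0]]]'
python3 -c "
from h import *
go(S(0,0,.038),yaw=SA)"
```

```text
clock: 6.55
tool_pos: [0.4909, -0.2352, 0.1615]
eef_rot: [0.985, -0.172, -0.002, -0.001]
contact_force: [-0.4, 0.0, 0.0]
opening: 1.003
finger_force: 0.0
turn(tool rotvec deg) [-0.08  0.27  0.12]
shift mm [  1.4   3.5 123.5]
t 6.55 pos [ 0.4909 -0.2352  0.1615] F [-0.4  0.   0. ] open 1.003
```

```bash
python3 -m pendant '[[-1,[1,3,30],[0,0,0]],[-1,[0,0,30],[0,0,0]],[-1,[0,0,30],[0,0,0]],[-1,[0,0,20],[0,0,0]],[-1,[0,0,13],[0,0,0]],[-1,[0,0,0],[0,0,0]],[-1,[0,0,0],[0,0,0]]]'
python3 -m pendant '[[1,[0,0,0],[0,0,0]],[1,[0,0,0],[0,0,0]],[1,[0,0,0],[0,0,0]],[1,[0,0,0],[0,0,0]],[1,[0,0,0],[0,0,0]],[1,[0,0,0],[0,0,0]],[1,[0,0,0],[0,0,0]]]' 35
python3 -c "
from h import *
go(S(0,0,.038),yaw=SA)"
```

```text
clock: 7.42
tool_pos: [0.4925, -0.2419, 0.0407]
eef_rot: [0.985, -0.174, 0.001, 0.0]
contact_force: [-0.1, -0.7, -0.5]
opening: 0.996
finger_force: 0.0
clock: 8.3
tool_pos: [0.4919, -0.2411, 0.0397]
eef_rot: [0.985, -0.174, 0.0, -0.0]
contact_force: [0.9, 1.8, 0.6]
opening: 0.248
finger_force: 35.0
turn(tool rotvec deg) [-0.03  0.   -0.08]
shift mm [-1.6 -1.7  1.7]
t 8.3 pos [ 0.4919 -0.2411  0.0397] F [0.9 1.8 0.6] open 0.248
```

```bash
python3 -m pendant '[[1,[0,0,-10],[0,0,0]],[1,[0,0,-30],[0,0,0]],[1,[0,0,-35],[0,0,0]],[1,[0,0,-35],[0,0,0]],[1,[0,-30,0],[0,0,0]],[1,[0,-40,0],[0,0,0]],[1,[0,-40,0],[0,0,0]],[1,[0,0,0],[0,0,0]]]'
python3 - <<'E'
from meas import *
for n in("scene","top"): np.savez(n+"4.npz",**shot(n))
J=np.array([.467,.248])
go(S(0,0,.15,J,-25.2),yaw=-25.2)
t=load("top4");s=load("scene4")
a=cv2.resize(t["img"][205:285,165:245,::-1],(400,400),interpolation=2);b=cv2.resize(s["img"][220:290,325:405,::-1],(400,350),interpolation=2)
b=cv2.copyMakeBorder(b,0,50,0,0,0)
cv2.imwrite("pics/e.png",np.clip(np.hstack([a,b])*1.5,0,255).astype(np.uint8))
E
```

```text
clock: 9.3
tool_pos: [0.5306, -0.1336, 0.15]
eef_rot: [0.985, -0.17, 0.0, -0.001]
contact_force: [-0.4, 0.2, -3.1]
opening: 0.247
finger_force: 35.0
turn(tool rotvec deg) [0.04 0.   5.23]
shift mm [-220.7 -323.2   -0. ]
t 9.4 pos [ 0.529  -0.1384  0.15  ] F [-0.7  0.2 -2.8] open 0.248
```

View pics/e.png

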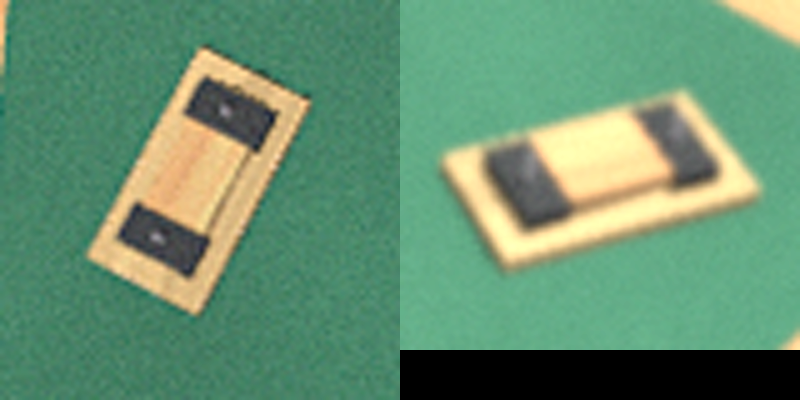

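The pins show as faint bright spots at (227,111) and (157,237) in the top panel. In the scene panel they are at about (527,155) and (674,130).

```bash
python3 - <<'E'
from meas import *
t=load("top4");s=load("scene4")
def spot(d,p,rad,sg=4):
    g=d["img"].astype(float).mean(2)
    v,u=np.mgrid[0:420,0:560]
    for _ in range(5):
        m=np.hypot(u-p[0],v-p[1])<rad;med=np.median(g[m]);w=np.clip(g-med-6,0,40)*m
        p=np.array([(w*u).sum(),(w*v).sum()])/w.sum()
    return p,w.max()
ct=lambda x,y:np.array([(x+.5)/5-.5+165,(y+.5)/5-.5+205]);cs=lambda x,y:np.array([(x-400+.5)/5-.5+325,(y+.5)/5-.5+220])
A,B=[spot(t,ct(*p),2.2) for p in((157,237),(227,111))]
C,D=[spot(s,cs(*p),2.5) for p in((674,130),(527,155))]
print(A,B,C,D)
def f(n,a,b): print(n,np.round((a+b)/2,4),round(np.degrees(np.arctan2(*(b-a)[1::-1])),2),round(np.linalg.norm(b-a),4))
for z in(.035,.04): f("T%g"%z,onz(t,A[0],z),onz(t,B[0],z)); f("S%g"%z,onz(s,C[0],z),onz(s,D[0],z))
f("tri",two(t,A[0],s,C[0]),two(t,B[0],s,D[0]))
for d,box in((t,(180,212,230,272)),(s,(335,235,400,275))):
    g=cv2.cvtColor(d["img"],cv2.COLOR_RGB2GRAY)
    P=sorted(blobs(d,d["img"][...,0]<75 if d is s else d["img"][...,0]<60,box,30),key=lambda p:-p[1])[:4];print(P)
    P=P[:2]
    a,b=[onz(d,p[0],.0235) for p in sorted(P,key=lambda p:-p[0][1]*(1 if d is t else -1))];f("pads",a,b)
E
```

```text
(array([195.91304348, 252.0942029 ]), np.float64(40.0)) (array([209.4869281 , 226.76470588]), np.float64(32.33333333333333)) (array([382.68067227, 241.94117647]), np.float64(8.333333333333343)) (array([nan, nan]), np.float64(nan))
T0.035 [0.4666 0.25   0.035 ] -25.02 0.0996
S0.035 [nan nan nan] nan nan
T0.04 [0.4659 0.2491 0.04  ] -25.02 0.0993
S0.04 [nan nan nan] nan nan
 ** On entry to DLASCL parameter number  4 had an illegal value
 ** On entry to DLASCL parameter number  4 had an illegal value<stdin>:8: RuntimeWarning: invalid value encountered in divide
  return _methods._mean(a, axis=axis, dtype=dtype,
  ret = ret.dtype.type(ret / rcount)
Traceback (most recent call last):
  File "h.py", line 19, in two
    return np.linalg.lstsq(np.vstack(A),np.hstack(B),rcond=None)[0]
           ~~~~~~~~~~~~~~~^^^^^^^^^^^^^^^^^^^^^^^^^^^^^^^^^^^^^^
numpy.linalg.LinAlgError: SVD did not converge in Linear Least Squares
```

```bash
python3 -m pendant '[[1,[-27,-40,0],[0,0,0]],[1,[-27,-40,0],[0,0,0]],[1,[-27,-40,0],[0,0,0]],[1,[-28,-40,0],[0,0,0]],[1,[-28,-40,0],[0,0,0]],[1,[-28,-40,0],[0,0,0]],[1,[-28,-40,0],[0,0,0]],[1,[-27,-42,0],[0,0,5]]]'
python3 -c "
from h import *
J=np.array([.4677,.2485])
go(S(0,0,.15,J,-25),S(0,0,.08,J,-25),yaw=-25)"
```

```text
clock: 10.4
tool_pos: [0.4332, 0.2391, 0.1501]
eef_rot: [0.976, -0.219, 0.0, 0.0]
contact_force: [0.3, 0.7, -2.4]
opening: 0.243
finger_force: 35.0
turn(tool rotvec deg) [ 0.02 -0.05 -0.34]
shift mm [ 27.3 -23.1   0.1]
shift mm [ 0.  0. 70.]
t 10.4 pos [0.4332 0.2391 0.1501] F [ 0.3  0.7 -2.4] open 0.243
```

```bash
python3 -m pendant '[[1,[0,0,0],[0,0,0]],[1,[0,0,0],[0,0,0]]]' >/dev/null
python3 -c "
from h import *
J=np.array([.4677,.2485])
go(S(0,0,.15,J,-25),S(0,0,.08,J,-25),yaw=-25)"
```

```text
turn(tool rotvec deg) [ 0.06 -0.06 -0.11]
shift mm [ 26.6 -24.1  -0.1]
shift mm [ 0.  0. 70.]
t 10.65 pos [0.4334 0.2379 0.1499] F [-0.4  0.2 -2.3] open 0.247
```

```bash
python3 -m pendant '[[1,[13,-12,0],[0,0,0]],[1,[14,-12,0],[0,0,0]],[1,[0,0,25],[0,0,0]],[1,[0,0,25],[0,0,0]],[1,[0,0,20],[0,0,0]],[1,[0,0,0],[0,0,0]],[1,[0,0,0],[0,0,0]]]'
python3 - <<'E'
from h import *
for n in("scene","top"): np.savez(n+"5.npz",**shot(n))
J=np.array([.4677,.2485])
go(S(0,0,.0697,J,-25),yaw=-25)
t=load("top5");s=load("scene5")
a=cv2.resize(t["img"][205:285,165:245,::-1],(400,400),interpolation=2);b=cv2.resize(s["img"][200:280,325:405,::-1],(400,400),interpolation=2)
cv2.imwrite("pics/f.png",np.clip(np.hstack([a,b])*1.5,0,255).astype(np.uint8))
E
```

```text
clock: 11.52
tool_pos: [0.4685, 0.2485, 0.0804]
eef_rot: [0.976, -0.218, 0.001, 0.0]
contact_force: [-0.3, 1.3, -1.8]
opening: 0.247
finger_force: 35.0
turn(tool rotvec deg) [-0.06 -0.07 -0.07]
shift mm [-0.2  1.2 11. ]
t 11.62 pos [0.4683 0.2495 0.0807] F [-0.2 -0.3 -2.6] open 0.246
```

View pics/f.png

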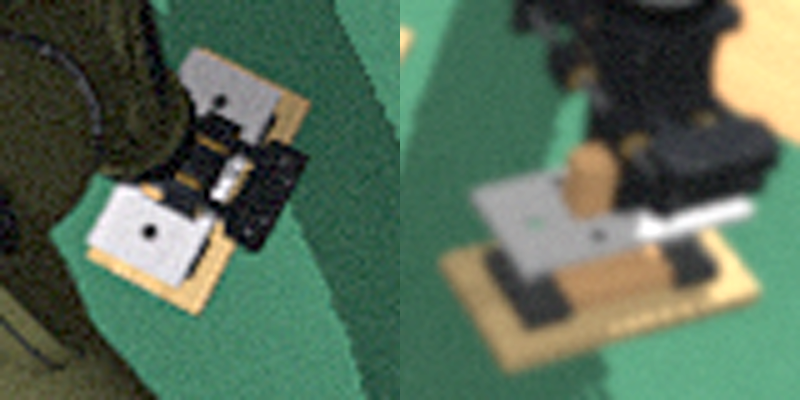

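The template is level over the jig, with its holes at (150,232) and (220,101) in the top panel. I'll compare these with the pin positions from the same camera.

```bash
python3 - <<'E'
from meas import *
t=load("top5");g=t["img"].astype(float).mean(2)
ct=lambda x,y:np.array([(x+.5)/5-.5+165,(y+.5)/5-.5+205])
def spot(p,rad=2.6):
    v,u=np.mgrid[0:420,0:560]
    for _ in range(6):
        m=np.hypot(u-p[0],v-p[1])<rad;w=np.clip(np.percentile(g[m],75)-10-g,0,None)*m
        p=np.array([(w*u).sum(),(w*v).sum()])/w.sum()
    return p
A,B=spot(ct(150,232)),spot(ct(220,101))
for z in(.069,.072):
    a,b=onz(t,A,z),onz(t,B,z);c=(a+b)/2
    d=b-a;print(z,"holes",c.round(4),np.degrees(np.arctan2(d[1],d[0])).round(2),np.linalg.norm(d).round(4))
    e=np.array([.4663,.2496])-c[:2]
    R=S(1,0,0,np.zeros(2),-25)[:2];Y=S(0,1,0,np.zeros(2),-25)[:2]
    print("needed along tool x, y mm",(e@R*1000).round(2),(-e@Y*1000).round(2))
E
```

```text
0.069 holes [0.4661 0.2486 0.069 ] -25.14 0.0989
needed along tool x, y mm -0.28 -0.96
0.072 holes [0.4657 0.248  0.072 ] -25.14 0.0987
needed along tool x, y mm -0.11 -1.67
```

```bash
python3 -m pendant '[[1,[0,-1,0],[0,0,0]],[1,[0,0,10],[0,0,0]],[1,[0,0,8],[0,0,0]],[1,[0,0,2],[0,0,0]],[1,[0,0,2],[0,0,0]],[1,[0,0,0],[0,0,0]]]'
python3 -m pendant '[[1,[0,0,1],[0,0,0]],[1,[0,0,1],[0,0,0]],[1,[0,0,1],[0,0,0]],[1,[0,0,1],[0,0,0]],[1,[0,0,0],[0,0,0]],[1,[0,0,0],[0,0,0]]]'
```

```text
clock: 12.38
tool_pos: [0.4679, 0.2508, 0.0576]
eef_rot: [0.976, -0.217, -0.0, 0.0]
contact_force: [0.2, 0.1, -3.2]
opening: 0.243
finger_force: 35.0
clock: 13.12
tool_pos: [0.4679, 0.2508, 0.0537]
eef_rot: [0.976, -0.217, 0.0, 0.0]
contact_force: [0.1, 0.2, -2.3]
opening: 0.245
finger_force: 35.0
```

```bash
python3 -m pendant '[[1,[0,0,1.5],[0,0,0]],[1,[0,0,1.5],[0,0,0]],[1,[0,0,1.5],[0,0,0]],[1,[0,0,1.5],[0,0,0]],[1,[0,0,0],[0,0,0]],[1,[0,0,0],[0,0,0]]]'
```

```text
clock: 13.88
tool_pos: [0.4679, 0.2508, 0.0477]
eef_rot: [0.976, -0.217, 0.0, -0.0]
contact_force: [1.0, 0.2, -2.9]
opening: 0.246
finger_force: 35.0
```

```bash
python3 -m pendant '[[1,[0,0,1.5],[0,0,0]],[1,[0,0,1.5],[0,0,0]],[1,[0,0,1.5],[0,0,0]],[1,[0,0,1.5],[0,0,0]],[1,[0,0,0.7],[0,0,0]],[1,[0,0,0],[0,0,0]],[1,[0,0,0],[0,0,0]]]'
```

```text
clock: 14.75
tool_pos: [0.4679, 0.2509, 0.041]
eef_rot: [0.976, -0.217, 0.0, -0.0]
contact_force: [-0.1, 0.5, -1.8]
opening: 0.248
finger_force: 35.0
```

```bash
python3 -m pendant '[[1,[0,0,0.6],[0,0,0]],[1,[0,0,0.6],[0,0,0]],[1,[0,0,0],[0,0,0]],[1,[0,0,0],[0,0,0]]]';python3 -m pendant '[[1,[0,0,0.5],[0,0,0]],[1,[0,0,0],[0,0,0]],[1,[0,0,0],[0,0,0]]]'
```

```text
clock: 15.25
tool_pos: [0.4679, 0.2508, 0.0398]
eef_rot: [0.976, -0.217, 0.0, 0.0]
contact_force: [-0.1, -0.6, -2.2]
opening: 0.244
finger_force: 35.0
clock: 15.62
tool_pos: [0.4679, 0.2508, 0.0397]
eef_rot: [0.976, -0.217, 0.0, -0.0]
contact_force: [-1.7, 0.1, 5.3]
opening: 0.247
finger_force: 35.0
```

The plate is seated: contact force rose at exactly the home height. Now I'll release and retreat.

```bash
python3 -m pendant '[[1,[0,0,0],[0,0,0]],[1,[0,0,0],[0,0,0]]]' 3 >/dev/null; python3 -m pendant '[[-1,[0,0,0],[0,0,0]],[-1,[0,0,0],[0,0,0]],[-1,[0,0,0],[0,0,0]],[-1,[0,0,0],[0,0,0]],[-1,[0,0,0],[0,0,0]],[-1,[0,0,0],[0,0,0]]]'
python3 -m pendant '[[-1,[0,0,-15],[0,0,0]],[-1,[0,0,-35],[0,0,0]],[-1,[0,0,-50],[0,0,0]],[-1,[0,0,-50],[0,0,0]],[-1,[-40,40,0],[0,0,0]],[-1,[-40,40,0],[0,0,0]],[-1,[-40,40,0],[0,0,0]],[-1,[-40,40,0],[0,0,0]]]'
python3 - <<'E'
from h import *
for n in("scene","top"): np.savez(n+"6.npz",**shot(n))
go(np.zeros(3))
t=load("top6");s=load("scene6")
a=cv2.resize(t["img"][200:290,165:255,::-1],(400,400),interpolation=2);b=cv2.resize(s["img"][200:280,325:405,::-1],(400,400),interpolation=2)
c=cv2.resize(s["img"][140:240,205:405,::-1],(400,200),interpolation=2);c2=cv2.resize(t["img"][130:270,165:445,::-1],(400,200),interpolation=2)
cv2.imwrite("pics/g.png",np.clip(np.vstack([np.hstack([a,b]),np.hstack([c2,c])])*1.5,0,255).astype(np.uint8))
E
```

```text
clock: 16.62
tool_pos: [0.4679, 0.2508, 0.0393]
eef_rot: [0.976, -0.217, 0.0, 0.0]
contact_force: [-0.2, -0.1, 0.4]
opening: 0.906
finger_force: 0.0
clock: 17.62
tool_pos: [0.2539, 0.173, 0.1902]
eef_rot: [0.976, -0.217, 0.001, -0.001]
contact_force: [0.6, 0.9, -0.3]
opening: 0.999
finger_force: 0.0
shift mm [-152.3  256.3  193. ]
t 17.73 pos [0.2479 0.1691 0.1901] F [-0.6 -0.1 -0. ] open 1.0
```

View pics/g.png

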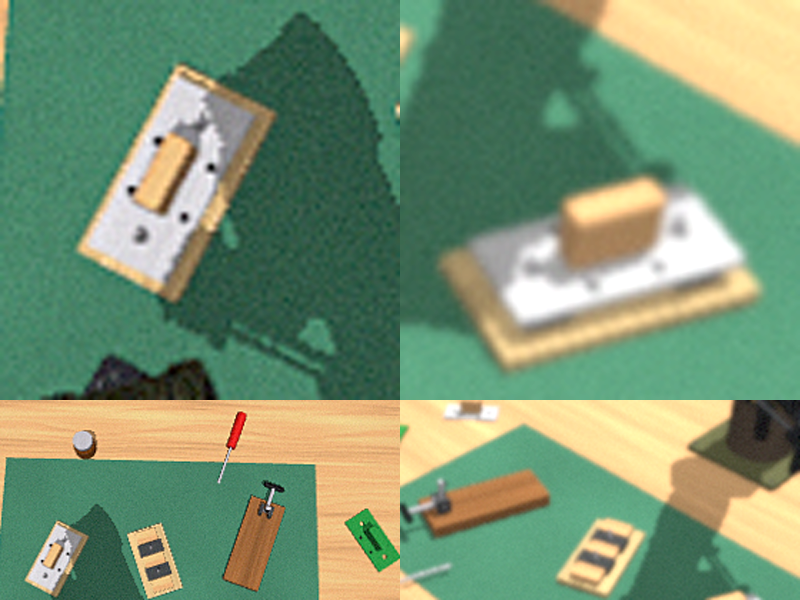

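The template lies flat on the right jig, with a pin in each hole at (140,236) and (200,118) in the top-left panel. The finger is still open, and the jar and screwdriver have not moved.

```bash
python3 -m pendant '[[-1,[0,0,0],[0,0,0]],[-1,[0,0,0],[0,0,0]]]' >/dev/null; python3 -c "
from plant import r
print(r.finish_job())"
```

```text
the job is handed in; nothing more can be done
None
```

I opened the hold-down finger and it stayed open. The template now lies flat on the right jig with both pins through, and I let go and handed the job in at about 18 s; the jar and screwdriver look untouched, and the arm never went near the tin, though I didn't re-check it in the last pictures.

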